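# Shift the hot lid with the lid lifter

### The job

The jars in the covered pot are done: take the lid lifter out of its pine rack, hook the hot lid by its loop, lift it off, carry it level to the other, open pot on the hotplate and lower it gently until it is fully home there; then hang the lifter back in the notch of its rack. Touch the hot lid and pots with the lifter only, never with the gripper or arm, and go in by feel: no hard push or pull on the lid and no shoving the pots along the hotplate. Leave the jar, bottle and bowl standing around alone.

Things in the scene. Friction and masses are not known exactly. Their poses are not given: they have to be found in the camera images.
- lid: Round dark cast lid, 174 mm across, 0.4 to 0.65 kg, loose on the covered pot. Origin on its axis where the flange rests on the pot's rim; z up. Below: a plug 8 mm deep, 152 mm across with a chamfered edge, that sits in the pot's mouth (2 mm play all round). Above: flat top at z = 10 mm (within 55 mm of the axis) with a fixed loop handle in the middle. It balances about the loop's middle.
- loop (a point): Underside of the middle of the loop's bar, 25 mm above the lid's origin; axes as the lid's. The bar is round, 8 mm thick, straight along the lid's y axis; free height under it down to the lid's top 15 mm, free width between the two legs about 46 mm. The hook (11 mm high at its tip, throat 12 mm wide, centred under the handle, mouth towards the lifter's +x) can enter from either side: tip first under the bar, then up.
- lifter: Lid lifter, 0.18 kg, hanging upright in the rack. Origin at the centre of the underside of its round steel ferrule (28 mm across, 4 mm thick), which rests on the rack; z up along the handle. Below it a steel tube (10 mm thick, 28 mm long) with a telescopic rod that ends in a flat J-hook 20 mm wide (y). Not measured: how far the rod is drawn out, nor any of it while held.
- grip (a point): Middle of the lifter's square wooden handle (22 x 22 mm, from 4 to 76 mm above the lifter's origin), 40 mm above its origin; to be gripped from above. The hook: floor of the throat 70 to 110 mm below the lifter's origin as the rod is drawn out (0 to 40 mm, stiff, does not move in use), underside 5 mm lower, tip 6 mm higher; shank x = -11 to -6 mm, upturned tip x = 6 to 11 mm.
- pot_done: Dark round pot with the lid on it at the start, 168 mm across, 75 mm high, 2.4 kg with three jars inside, loose on one ring of the hotplate; two side handles on its x axis reach out to 111 mm from its axis, below the rim. Origin at the centre of its underside, z up; rim at z = 75 mm, mouth 156 mm across.
- pot_next: The same kind of pot, open, with three jars inside (tops 14 mm below the rim), loose on the other ring. Origin at the centre of its underside, z up; rim at z = 75 mm, mouth 156 mm across. With the lid home, the lid's origin lies on the pot's axis 75 mm above the pot's origin; a lid caught on the rim sits up to 8 mm high and askew.
- hotplate: White two-ring electric hotplate, 230 x 450 mm, fixed; the rings lie 105 mm either side of its centre along its y axis, ring tops at z = 62 mm. Origin at the centre of its underside.
- rack: Small fixed pine hanging rack, 140 mm high, 110 mm wide (y). Origin on the worktop under the hanging place. At the start the lifter hangs there, its axes along the rack's. To take it out, raise it a little and draw it out to the rack's -x (the hook is too wide to pass up through the notch); it goes back the same way. The shelf stands on two posts at its back corners.
- notch (a point): Hanging place, 140 mm above the rack's origin: on top of the rack's 12 mm thick shelf, where the lifter's origin lies when it hangs; axes as the rack's. The notch is 14 mm wide along the rack's x axis, ends 8 mm behind this point and is open at the shelf's front edge 35 mm before it (-x), where it widens to 26 mm.
- clip_jar: Clip-top preserving jar, 82 mm across, 117 mm high, loose; leave alone. Origin at the centre of its underside.
- vinegar: Green bottle, 68 mm across, 190 mm high, loose; leave alone. Origin at the centre of its underside.
- bowl: White bowl with jar caps in it, 100 mm across, 45 mm high, loose; leave alone. Origin at the centre of its underside.
Mind the look-alikes: they are no part of the job. What is shaped like the pot_next but green or pink is not meant. Of the things like the lifter, leave any that is red; of the rest the smaller one is meant.

How it is judged (in metres and radians):
On the way, in this order (a step that is already met when the one before it is completed fails the run):
1. the lid hangs level on the lifter, clear above the first pot (contact force between lifter and lid above 2 N and z of lid in the frame of pot_done above 0.087 m and contact force between lid and pot_done below 0.1 N and angle between lid's own z axis and vertical below 0.12 rad), for 0.2 s.
2. the lid is home on the other pot and the lifter is free of it (z of lid in the frame of pot_next between 0.072 and 0.0775 m and horizontal distance between lid and pot_next below 0.004 m and angle between lid's own z axis and vertical below 0.025 rad and contact force between lifter and lid below 0.1 N), for 0.2 s.
At the end, for the whole second after the job is handed in: The lid is home on the other pot (within 4 mm of its axis, less than 2.5 mm above its rim height, tilted under 1.4 deg), the lifter hangs in the rack's notch (origin within 10 mm of the hanging place, upright within 6 deg), and both are at rest (z of lid in the frame of pot_next between 0.072 and 0.0775 m and horizontal distance between lid and pot_next below 0.004 m and angle between lid's own z axis and vertical below 0.025 rad and distance between lifter and notch below 0.01 m and angle between lifter's own z axis and vertical below 0.1 rad and contact force between lifter and rack above 0.5 N and linear speed of each of lifter, lid below 0.01 m/s); the robot touches nothing.
It fails at once if the gripper or arm touches the hot lid or a pot (contact force between any of the fingers, the arm and lid above 0.5 N or contact force between any of the fingers, the arm and pot_done above 0.5 N or contact force between any of the fingers, the arm and pot_next above 0.5 N).
It fails at once if the lifter presses or pulls on the lid or a pot with more than 30 N (contact force between lifter and lid above 30 N or contact force between lifter and pot_done above 30 N or contact force between lifter and pot_next above 30 N).
It fails at once if the lid is tilted by more than 11 deg (angle between lid's own z axis and vertical above 0.2 rad).
It fails at once if the lid is dropped or pressed on a pot with more than 40 N (contact force between lid and pot_done above 40 N or contact force between lid and pot_next above 40 N).
It fails at once if a pot is shifted by more than 8 mm or the jar, bottle or bowl by more than 15 mm (distance of any of pot_done, pot_next from where it was at the start of the episode above 0.008 m or distance of any of clip_jar, vinegar, bowl from where it was at the start of the episode above 0.015 m).
It also fails if it takes over 72 s, if anything falls off the work surface, if the arm or the gripper's body presses on something with over 40 N, if the wrist force passes 120 N, or if a joint passes its speed limit or range.

### The arm

A 6-joint arm with a two-finger parallel gripper is mounted at the origin on the work surface. World frame = base frame: x ahead of the robot, y to its left, z up, the work surface at z = 0. Lengths are in m, angles in degrees, forces in N, time in s.
With the tool pointing down it reaches from about 0.35 to 1 m from the base axis. Payload 7.1 kg.
Tool frame: the origin (TCP) lies at the very end of the fingers, on their centre line; the grasp point (between the pads) lies 19 mm behind it; x points along the fingers, y is the direction in which the jaws open and shut, and the axes are right-handed (so a half turn about x gives the same grasp; the last joint's range is limited). The gripper opens to 85 mm and grips with 20 to 120 N. Pads are 22 mm wide; open, the fingers measure 114 mm over their backs; the gripper's body (76 mm by 85 mm) begins 54 mm behind the grasp point. The pads swing forward as they close: fully open they stand 13 mm farther back than shut.
Start: joints at [69.729, 24.242, 93.386, -0, 62.372, -1.089], TCP at [0.205, 0.59, 0.231] pointing down, gripper open.
Joint ranges: [-172.04, 172.04], [-51.8, 120.97], [4.93, 147.93], [-75.15, 255.16], [6.16, 154.13], [-145.62, 145.62]. Speed limits (degrees/s): [136.94, 136.94, 172.46, 180, 180, 180].

### API

Orientations are given as a 3x3 rotation matrix whose columns are the frame's x, y, z axes.
In Python, from bench import env gives the robot as it stands.
- The arm moves only by the shell command python3 -m inch 'ROWS' [FORCE]. ROWS is JSON, a list that holds one entry, the list of rows, each a list of 7 numbers: the finger opening in mm, from 0 to 85.4, then the shift along the tool's x, y, z in mm, then the turn, a rotation vector about the tool's x, y, z in rad. In form: [[[jaw, x, y, z, rx, ry, rz], ...]]. A call has exactly 8 rows; each row is the pose to reach, as a shift and turn from the pose commanded when the call began, along the tool's axes at that moment; what a row does not reach only later rows make up. A row lasts 1/12 s, in which the tool goes at most 41.7 mm and 7.16 degrees, less where a joint would pass 70% of its speed; a pose out of reach is approached as far as the arm can. A call with a gripper value outside its range is refused whole. The fingers move at their own pace and stop on an object; FORCE is the grip in N (left out, the last holds). Time passes only in rows, so rows that repeat a pose let the fingers close, or fill a call up. It gives the time, the measured TCP pose, the force and the opening at its end, in the units of the state.
- env.sense(): the state, without advancing time (a new reading comes with each control period).
- env.capture(name): name is "scene" or "top" or "wrist"; returns the picture (480x640x3 uint8, blue, green, red); there is no depth.
- env.camera_params(name): a dict with "fovy" (degrees; the focal length in pixels is half the picture's height over the tangent of half this angle, whatever the lens; pixels are square), "cx", "cy" (the principal point, pixels), "D" ([k1, k2, p1, p2, k3] as OpenCV has them; the pictures are not rectified), "position" and "attitude" of the camera in the world. Camera axes: x right, y down, z forward; pixel columns grow to the right and rows downward; lengths in m; the calibration is good to about 2 mm. A picture is of the moment at which its call begins: read the wrist's pose just before it. camera_params takes no time and is no camera call; for the wrist camera it gives the pose at the moment of the call.
- env.finish_job(): hands the job in, once; it reports no verdict.
The state is a dict: "clock": time; "joint_pos": joint angles; "dq": joint speeds; "tau": joint torques, N m; "tool_pos": TCP position; "tool_rot": TCP orientation; "wrist_force": force on the tool from outside, world axes, zero at the start; "ft_torque": the same for the moment, N m; "gripper_width": finger opening in m.
Only numpy, scipy, OpenCV 4.12 (cv2) and the standard library are available. Lean on these libraries where they do the work, as an engineer would, in place of code of your own. Each camera call takes 0.05 s, during which the arm holds its last target. There are 200 camera calls.

## Working session

There is one attempt and no reset: what is moved stays moved. The work goes in short steps, Python scripts to look and compute and a shell command to move; the robot and the scene stay as the last step left them, time stands still between calls to the robot, and variables do not carry over. Pictures are saved under pics/ and viewed, about 8 in all and at most 12, crops included, and the job is handed in when it is done.

```bash
ls; mkdir -p pics
python3 - <<'E'
from bench import env
import cv2
for n in("scene","top"):
    cv2.imwrite(f"pics/{n}0.png",env.capture(n))
for n in("scene","top","wrist"): print(n,env.camera_params(n))
print(env.sense())
E
```

```text
pics
scene {'fovy': 47.04909634071872, 'cx': 317.26222110371293, 'cy': 242.82228228865935, 'D': array([-0.0851709,  0.       ,  0.       ,  0.       ,  0.       ]), 'position': array([1.26911849, 0.93094701, 1.06096572]), 'attitude': array([[-0.76932403,  0.37493236, -0.51726807],
       [ 0.63880202,  0.4406671 , -0.63066987],
       [-0.00851552, -0.81562138, -0.57852334]])}
top {'fovy': 55.90890269050752, 'cx': 327.37825134528504, 'cy': 234.90372445011062, 'D': array([-0.11005681,  0.        ,  0.        ,  0.        ,  0.        ]), 'position': array([ 0.21879816, -0.08890116,  1.1755364 ]), 'attitude': array([[-0.11475914, -0.97021202,  0.21335175],
       [-0.9933843 ,  0.11299655, -0.0204794 ],
       [-0.00423865, -0.21429048, -0.97676078]])}
wrist {'fovy': 61.75464438866961, 'cx': 322.39027325957517, 'cy': 237.94173578744096, 'D': array([-0.00025829,  0.        ,  0.        ,  0.        ,  0.        ]), 'position': array([0.12875556, 0.6163574 , 0.37409764]), 'attitude': array([[ 0.32862167,  0.89695735,  0.29576224],
       [ 0.94446031, -0.31156633, -0.10450426],
       [-0.00158631,  0.31367806, -0.94952807]])}
{'clock': 0.1, 'joint_pos': array([ 6.97295399e+01,  2.42809897e+01,  9.34258204e+01,  1.45853600e-03,
        6.23738453e+01, -1.08759914e+00]), 'dq': array([ 0.07602983, -0.0670193 , -0.02125508, -0.01681333,  0.0843812 ,
        0.03280078]), 'tau': array([-8.50217639e-04, -5.58426726e+01, -2.82446784e+01, -1.68814709e-04,
        2.97406601e-03,  3.36715709e-05]), 'tool_pos': array([0.20515421, 0.58985167, 0.23062168]), 'tool_rot': array([[-5.08858359e-04,  3.28594943e-01,  9.44470807e-01],
       [-1.31270555e-03,  9.44469896e-01, -3.28595333e-01],
       [-9.99999009e-01, -1.40702055e-03, -4.92529949e-05]]), 'wrist_force': array([-0.40254149,  0.94679694, -0.22652797]), 'ft_torque': array([-0.00467655,  0.01354905,  0.01021954]), 'gripper_width': 0.08507003484664742}
```

View pics/scene0.png

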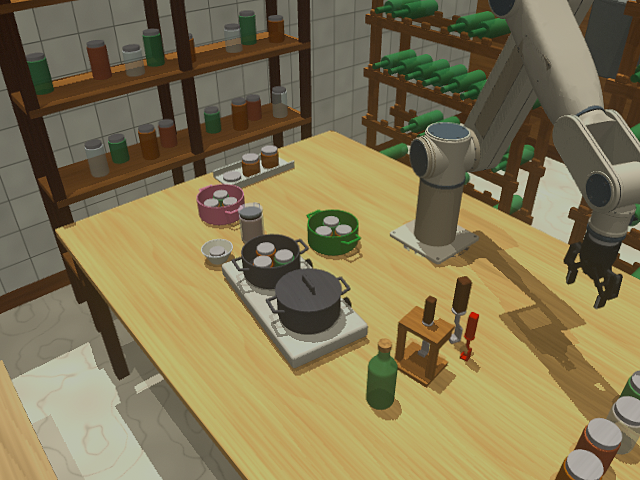

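View pics/top0.png

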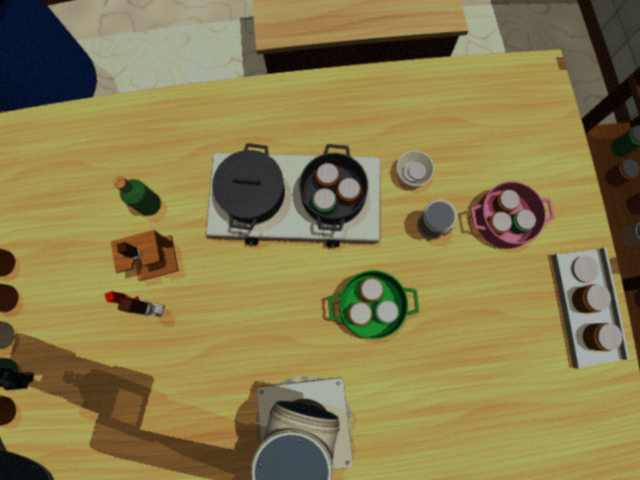

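Candidates for the lifter: brown in the rack (scene 429,310 / top 125,250); a bigger brown one (scene 461,295 / top 130,303); a red one (scene 470,335 / top 112,297). The small brown one hanging in the rack is meant. Pots: the lidded one is at top (249,187) and the dark open one at (334,189). The green pot (372,303) and the pink pot (510,215) are decoys.

```bash
cat > h.py <<'E'
import numpy as np, cv2
from bench import env
def K(p):
    f=240/np.tan(np.radians(p['fovy']/2)); return np.array([[f,0,p['cx']],[0,f,p['cy']],[0,0,1.]])
def proj(p,X):
    X=np.atleast_2d(np.asarray(X,float)); R=p['attitude'].T
    return cv2.projectPoints(X,cv2.Rodrigues(R)[0],-R@p['position'],K(p),p['D'])[0].reshape(-1,2)
def ray(p,uv):
    n=cv2.undistortPoints(np.array(uv,float).reshape(-1,1,2),K(p),p['D']).reshape(-1,2)
    return np.c_[n,np.ones(len(n))]@p['attitude'].T
def plane(p,uv,z):
    d=ray(p,uv); return p['position']+d*((z-p['position'][2])/d[:,2])[:,None]
def tri(ps,uvs):
    A=0;b=0
    for p,uv in zip(ps,uvs):
        d=ray(p,uv)[0];d/=np.linalg.norm(d);M=np.eye(3)-np.outer(d,d);A=A+M;b=b+M@p['position']
    return np.linalg.solve(A,b)
def crop(im,x0,y0,w,h,s):
    return cv2.resize(im[y0:y0+h,x0:x0+w],None,fx=s,fy=s,interpolation=cv2.INTER_CUBIC)
def circ(c,r,z,n=120):
    t=np.linspace(0,2*np.pi,n); return np.c_[c[0]+r*np.cos(t),c[1]+r*np.sin(t),0*t+z]
E
python3 - <<'E'
from h import *
t=env.camera_params("top");s=env.camera_params("scene")
T=cv2.imread("pics/top0.png");S=cv2.imread("pics/scene0.png")
print("pots",plane(t,[(249,187),(334,189)],.137), plane(s,[(309,290),(271,253)],.137))
print("lifter top",tri([t,s],[(122,246),(431,299)]))
a=crop(T,95,225,90,90,4.4);b=crop(S,385,275,100,110,3.9)
m=np.zeros((600,800,3),np.uint8);m[:396,:396]=a[:396,:396];m[:429,400:790]=b[:429,:390]
cv2.imwrite("pics/m1.png",m[:430])
cv2.imwrite("pics/m2.png",crop(T,195,135,195,120,4.1)[:492,:800])
E
```

```text
pots [[ 0.5854982   0.06412293  0.137     ]
 [ 0.55618427 -0.13949258  0.137     ]] [[ 0.59403267  0.07214817  0.137     ]
 [ 0.57444607 -0.12282514  0.137     ]]
lifter top [0.45526385 0.34999724 0.21238854]
```

View pics/m1.png

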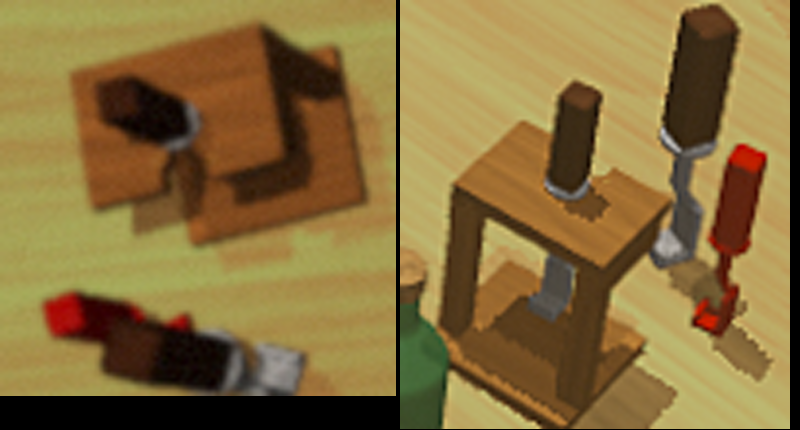

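View pics/m2.png

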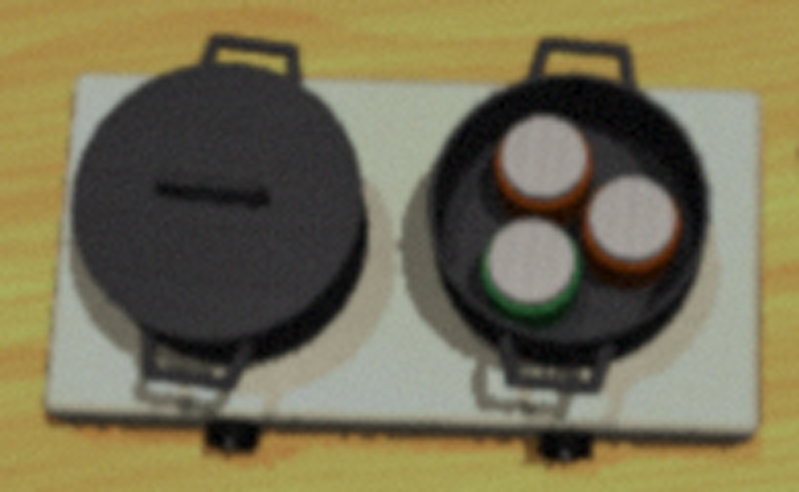

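Run:
```python
from h import *
np.set_printoptions(precision=4,suppress=True)
t=env.camera_params("top");s=env.camera_params("scene")
a=lambda u,v:(95+u/4.4,225+v/4.4); b=lambda u,v:(385+(u-400)/3.9,275+v/3.9)
c=lambda u,v:(195+u/4.1,135+v/4.1)
print("shelf top: FL BL BR FR",plane(t,[a(95,208),a(72,72),a(262,25),a(285,165)],.14))
print("shelf scene",plane(s,[b(453,187),b(523,122),b(604,272),b(670,205)],.14))
for n,x,y in[("lifter topmid",a(120,97),b(580,90)),("ferrule",a(183,130),b(568,190)),("big top",a(130,345),b(710,15)),("big ferrule",a(225,362),b(688,145)),("red top",a(65,315),b(747,153)),("big hook",a(280,370),b(670,248)),
 ("loop L",c(158,188),None),("loop R",c(268,198),None)]:
    if y: print(n,tri([t,s],[x,y]))
    else: print(n,plane(t,[x],.170))
print("plate",plane(t,[c(78,75),c(760,95),c(755,432),c(47,415)],.05))
```

```text
shelf top: FL BL BR FR [[0.4127 0.3955 0.14  ]
 [0.4893 0.4074 0.14  ]
 [0.5031 0.299  0.14  ]
 [0.4246 0.289  0.14  ]]
shelf scene [[0.5093 0.3091 0.14  ]
 [0.4319 0.2969 0.14  ]
 [0.4941 0.4171 0.14  ]
 [0.4201 0.4065 0.14  ]]
lifter topmid [0.4529 0.3488 0.2131]
ferrule [0.4508 0.3502 0.1308]
big top [0.3283 0.3501 0.2057]
big ferrule [0.3254 0.3485 0.0921]
red top [0.3549 0.4117 0.1471]
big hook [ 0.3268  0.3515 -0.0005]
loop L [[0.5935 0.0946 0.17  ]]
loop R [[0.5797 0.0319 0.17  ]]
plate [[ 0.7228  0.1642  0.05  ]
 [ 0.6558 -0.2764  0.05  ]
 [ 0.4353 -0.2417  0.05  ]
 [ 0.4972  0.1966  0.05  ]]
```

```bash
python3 -m inch '[[[85,-30,-10,20,0.1,0,0],[85,-45,-30,60,0.22,0,0],[85,-60,-50,100,0.34,0,0],[85,-70,-68,140,0.45,0,0],[85,-70,-84,180,0.56,0,0],[85,-70,-100,215,0.67,0,0],[85,-70,-115,245,0.77,0,0],[85,-70,-125,265,0.84,0,0]]]'
```

```text
clock: 0.77
tool_pos: [0.4165, 0.3824, 0.3013]
tool_rot: [[0.0, 0.925, 0.38], [-0.001, 0.38, -0.925], [-1.0, 0.0, 0.001]]
wrist_force: [-0.1, -0.2, -0.2]
gripper_width: 0.0848
```

```bash
python3 -m inch '[[[85,0,5,12,0.1,0,0],[85,0,12,28,0.2,0,0],[85,0,19,42,0.25,0,0],[85,0,19,42,0.25,0,0],[85,0,19,42,0.25,0,0],[85,0,19,42,0.25,0,0],[85,0,19,42,0.25,0,0],[85,0,19,42,0.25,0,0]]]'
python3 - <<'E'
from h import *
import pickle
p=env.camera_params("wrist");im=env.capture("wrist");cv2.imwrite("pics/w1.png",im);pickle.dump(p,open("w1.pkl","wb"))
print(p['position'],env.sense()['joint_pos'])
E
```

```text
clock: 1.43
tool_pos: [0.4476, 0.3543, 0.3012]
tool_rot: [[-0.0, 0.989, 0.147], [-0.0, 0.147, -0.989], [-1.0, -0.0, -0.0]]
wrist_force: [0.4, 0.3, 0.0]
gripper_width: 0.0853
[0.43564229 0.4340488  0.44473021] [3.71605443e+01 1.54372694e+01 9.64775288e+01 4.15346625e-03
 6.80900550e+01 2.87054723e+01]
```

View pics/w1.png

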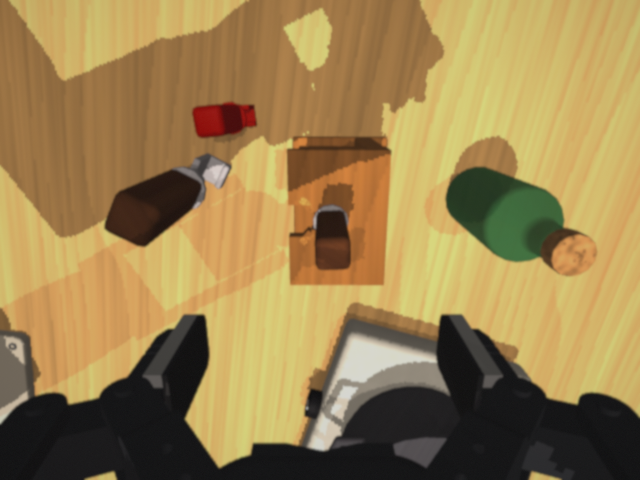

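The wrist view shows the small lifter in the rack: handle top about (333,257), ferrule about (331,213). Shelf corners are (288,150), (390,150), (384,284) and (291,284), and the notch is open on the left.

Run:
```python
from h import *
import pickle
np.set_printoptions(precision=4,suppress=True)
p=pickle.load(open("w1.pkl","rb"))
C=plane(p,[(288,150),(390,150),(384,284),(291,284)],.14)
print(C,"sides",[np.linalg.norm(C[i]-C[(i+1)%4]) for i in range(4)])
print("az x",[np.degrees(np.arctan2(*(C[j]-C[i])[1::-1])) for i,j in((0,1),(3,2),(0,3),(1,2))])
print("top",plane(p,[(333,257)],.216),"ferrule",plane(p,[(331,213)],.144))
print("bottle",plane(p,[(570,254)],.19),"big top",plane(p,[(142,225)],.205))
s=env.sense();R=s['tool_rot'];print("cam in tool",R.T@(p['position']-s['tool_pos']))
im=cv2.imread("pics/w1.png");c=crop(im,270,130,140,165,3.6)
# overlay model: shelf frame guess
cv2.imwrite("pics/w1c.png",c)
```

```text
[[0.4146 0.3987 0.14  ]
 [0.4898 0.4099 0.14  ]
 [0.5067 0.3018 0.14  ]
 [0.4302 0.2904 0.14  ]] sides [np.float64(0.07605172957103007), np.float64(0.10939464989876892), np.float64(0.07730913268022942), np.float64(0.10942585806036081)]
az x [np.float64(8.46644401447668), np.float64(8.490950094480896), np.float64(-81.77812657326292), np.float64(-81.11962701433082)]
top [[0.4547 0.3479 0.216 ]] ferrule [[0.4535 0.3566 0.144 ]]
bottle [[0.6152 0.364  0.19  ]] big top [[0.3346 0.3473 0.205 ]]
cam in tool [-0.1434 -0.0002 -0.0807]
```

View pics/w1c.png

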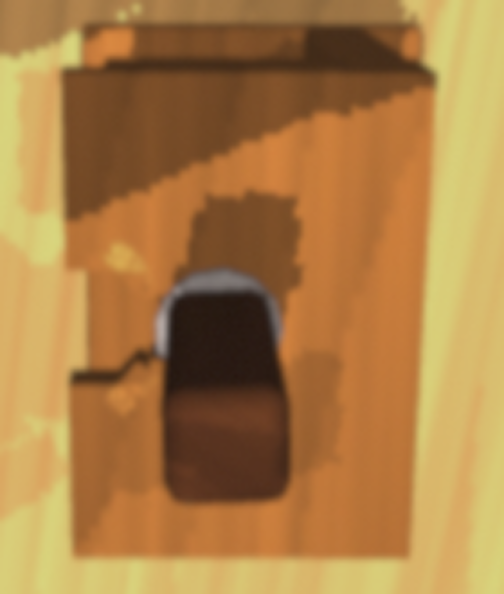

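```bash
python3 -m inch '[[[60,0,4,3,0,0,0],[60,15,8,5.5,0,0,0],[60,40,8,5.5,0,0,0],[60,65,8,5.5,0,0,0],[60,90,8,5.5,0,0,0],[60,115,8,5.5,0,0,0],[60,132,8,5.5,0,0,0],[60,140,8,5.5,0,0,0]]]' 40
python3 -m inch '[[[60,0,0,0,0,0,0],[40,0,0,0,0,0,0],[20,0,0,0,0,0,0],[10,0,0,0,0,0,0],[10,0,0,0,0,0,0],[10,0,0,0,0,0,0],[10,0,0,0,0,0,0],[10,0,0,0,0,0,0]]]' 60
```

```text
clock: 2.15
tool_pos: [0.4559, 0.3487, 0.1588]
tool_rot: [[-0.003, 0.989, 0.146], [-0.002, 0.146, -0.989], [-1.0, -0.003, 0.002]]
wrist_force: [-0.4, -0.0, 0.1]
gripper_width: 0.0601
clock: 2.82
tool_pos: [0.4577, 0.35, 0.1627]
tool_rot: [[0.002, 0.989, 0.146], [0.001, 0.146, -0.989], [-1.0, 0.002, -0.001]]
wrist_force: [-0.7, -0.6, 6.4]
gripper_width: 0.0216
```

```bash
python3 -m inch '[[[10,-2,0,0,0,0,0],[10,-4,0,0,0,0,0],[10,-6,0,0,0,0,0],[10,-8,0,0,0,0,0],[10,-8,0,0,0,0,0],[10,-8,0,0,0,0,0],[10,-8,0,0,0,0,0],[10,-8,0,0,0,0,0]]]'
python3 -m inch '[[[10,0,-8,0,0,0,0],[10,0,-18,0,0,0,0],[10,0,-28,0,0,0,0],[10,0,-38,0,0,0,0],[10,0,-48,0,0,0,0],[10,0,-58,0,0,0,0],[10,0,-64,0,0,0,0],[10,0,-64,0,0,0,0]]]'
```

```text
clock: 3.48
tool_pos: [0.4569, 0.3494, 0.1692]
tool_rot: [[-0.0, 0.989, 0.145], [-0.0, 0.145, -0.989], [-1.0, -0.0, 0.0]]
wrist_force: [0.6, 0.4, -1.4]
gripper_width: 0.0214
clock: 4.15
tool_pos: [0.392, 0.3398, 0.1693]
tool_rot: [[-0.001, 0.989, 0.146], [-0.001, 0.146, -0.989], [-1.0, -0.001, 0.0]]
wrist_force: [-0.7, -0.1, -1.9]
gripper_width: 0.0217
```

```bash
python3 -m inch '[[[10,-15,0,0,0,0,0],[10,-45,0,0,0,0,0],[10,-75,0,0,0,0,0],[10,-105,0,0,0,0,0],[10,-135,0,0,0,0,0],[10,-165,0,0,0,0,0],[10,-182,0,0,0,0,0],[10,-190,0,0,0,0,0]]]'
python3 -m inch '[[[10,0,5,14,0.03,0,0],[10,0,18,48,0.08,0,0],[10,0,34,90,0.13,0,0],[10,0,50,132,0.18,0,0],[10,0,66,174,0.23,0,0],[10,0,82,216,0.28,0,0],[10,0,98,256,0.32,0,0],[10,0,109,284,0.34,0,0]]]'
python3 -m inch '[[[10,0,0,0,0,0,0],[10,0,0,0,0,0,0],[10,0,0,0,0,0,0],[10,0,0,0,0,0,0],[10,0,0,0,0,0,0],[10,0,0,0,0,0,0],[10,0,0,0,0,0,0],[10,0,0,0,0,0,0]]]'
python3 - <<'E'
from h import *
import pickle
s=env.sense();p=env.camera_params("wrist");im=env.capture("wrist");cv2.imwrite("pics/w2.png",im);pickle.dump((p,s),open("w2.pkl","wb"))
cv2.imwrite("pics/s2.png",env.capture("scene"))
E
```

```text
clock: 4.82
tool_pos: [0.3949, 0.341, 0.3627]
tool_rot: [[0.004, 0.989, 0.145], [0.003, 0.145, -0.989], [-1.0, 0.005, -0.003]]
wrist_force: [0.1, -0.4, -1.8]
gripper_width: 0.0216
clock: 5.48
tool_pos: [0.5417, 0.0755, 0.3584]
tool_rot: [[-0.001, 0.981, -0.195], [-0.0, -0.195, -0.981], [-1.0, -0.001, 0.0]]
wrist_force: [0.4, 1.0, -1.5]
gripper_width: 0.0217
clock: 6.15
tool_pos: [0.5411, 0.0782, 0.3594]
tool_rot: [[0.0, 0.981, -0.192], [0.0, -0.192, -0.981], [-1.0, 0.0, -0.0]]
wrist_force: [-0.8, -0.5, -1.8]
gripper_width: 0.0214
```

View pics/w2.png

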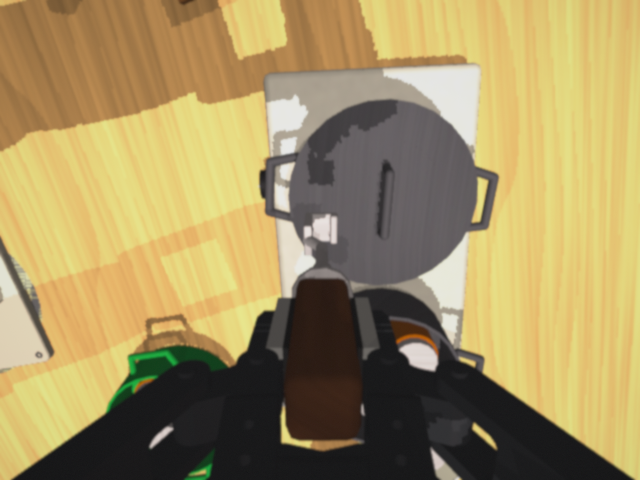

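Run:
```python
from h import *
import pickle
np.set_printoptions(precision=4,suppress=True)
p,s=pickle.load(open("w2.pkl","rb"));im=cv2.imread("pics/w2.png")
cv2.imwrite("pics/w2c.png",crop(im,292,152,110,132,4.5))
print("loop bar ends",plane(p,[(386,163),(385,237)],.168))
print("flange L R",plane(p,[(289,193),(477,190)],.140),"T B",plane(p,[(394,100),(386,285)],.140))
R=s['tool_rot'];P=s['tool_pos']
for L in(70,80,90,100,110):
    # hook tip top (tool frame x down): TCP is .0215 above lifter origin
    X=[P+R@np.array([.0215+(L-6)/1000,8.5e-3*1,dz]) for dz in(-.01,0,.01)]
    print(L,proj(p,X).round(1).tolist())
```

```text
loop bar ends [[0.5992 0.1025 0.168 ]
 [0.5891 0.0388 0.168 ]]
flange L R [[0.5114 0.0879 0.14  ]
 [0.6811 0.0577 0.14  ]] T B [[ 0.6171  0.1496  0.14  ]
 [ 0.5856 -0.0209  0.14  ]]
70 [[337.1, 229.5], [336.9, 245.3], [336.7, 260.7]]
80 [[336.6, 224.8], [336.4, 240.0], [336.2, 254.9]]
90 [[336.1, 220.4], [335.9, 235.1], [335.7, 249.6]]
100 [[335.6, 216.3], [335.4, 230.6], [335.3, 244.6]]
110 [[335.2, 212.5], [335.0, 226.3], [334.9, 239.9]]
```

View pics/w2c.png

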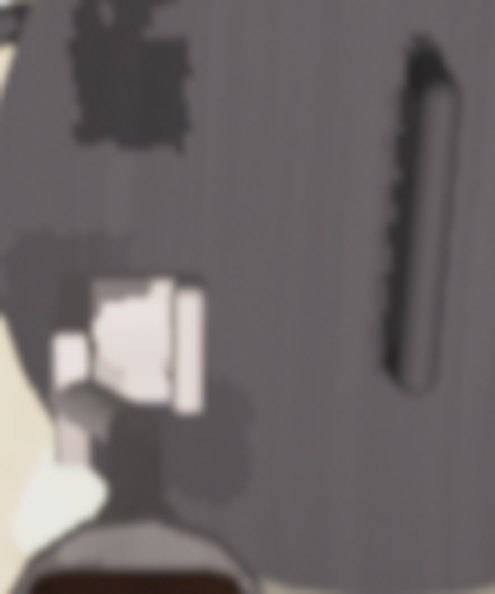

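Run:
```python
from h import *
import pickle
np.set_printoptions(precision=4,suppress=True)
p,s=pickle.load(open("w2.pkl","rb"));im=cv2.imread("pics/w2.png")
B=plane(p,[(389.3,170.3),(384.6,237.5)],.169);m=B.mean(0);d=B[0]-B[1]
print(B,m,np.linalg.norm(d),"lid x az",np.degrees(np.arctan2(-d[0],d[1])))
# circle fit of flange edge: radial gradient search
def edges(c,r,z,im,p,thr=12):
    g=cv2.GaussianBlur(cv2.cvtColor(im,cv2.COLOR_BGR2GRAY),(3,3),0).astype(float);out=[]
    rr=np.arange(r-.012,r+.012,.0004)
    for a in np.radians(np.arange(0,360,4)):
        X=np.c_[c[0]+rr*np.cos(a),c[1]+rr*np.sin(a),0*rr+z];uv=proj(p,X).astype(np.float32)
        v=cv2.remap(g.astype(np.float32),uv[:,0:1],uv[:,1:2],1).ravel();gr=np.abs(v[4:]-v[:-4]);i=gr.argmax()
        if gr[i]>thr: out.append(X[i+2,:2])
    return np.array(out)
from scipy.optimize import least_squares
for z in(.137,.142):
    E=edges((.598,.0686),.087,z,im,p)
    q=least_squares(lambda q:np.hypot(*(E-q[:2]).T)-q[2],[.598,.0686,.087],loss='soft_l1',f_scale=.001)
    print(z,len(E),q.x,np.median(abs(q.fun)))
R=s['tool_rot'];P=s['tool_pos'];t=plane(p,[(334.2,229.8)],P[2]-.0215-.096)[0]
print("tip xy",t,"rel tool",R.T@(t-P))
```

```text
[[0.6009 0.0962 0.169 ]
 [0.5886 0.0388 0.169 ]] [0.5947 0.0675 0.169 ] 0.05875012663838692 lid x az -12.060286961425685
0.137 88 [0.5955 0.0653 0.088 ] 0.0007494042227958048
0.142 89 [0.5951 0.0664 0.087 ] 0.0010844331032762444
tip xy [0.5487 0.0767 0.2419] rel tool [0.1175 0.0077 0.0001]
```

```bash
python3 -m inch '[[[10,5,4,0,0.017,0,0],[10,15,10,0,0.017,0,0],[10,27,16,0,0.017,0,0],[10,40,20,0,0.017,0,0],[10,52,20,0,0.017,0,0],[10,62,20,0,0.017,0,0],[10,70,20,0,0.017,0,0],[10,70,20,0,0.017,0,0]]]'
python3 -m inch '[[[10,2,0,0,0,0,0],[10,4,0,0,0,0,0],[10,6,0,0,0,0,0],[10,7,0,0,0,0,0],[10,7,0,0,0,0,0],[10,7,0,0,0,0,0],[10,7,0,0,0,0,0],[10,7,0,0,0,0,0]]]'
```

```text
clock: 6.92
tool_pos: [0.5597, 0.0736, 0.2868]
tool_rot: [[-0.004, 0.978, -0.209], [-0.0, -0.209, -0.978], [-1.0, -0.004, 0.001]]
wrist_force: [0.8, -0.2, -2.2]
gripper_width: 0.0217
clock: 7.58
tool_pos: [0.5611, 0.0737, 0.2825]
tool_rot: [[0.0, 0.978, -0.209], [0.0, -0.209, -0.978], [-1.0, 0.0, -0.0]]
wrist_force: [0.1, 0.3, -2.2]
gripper_width: 0.0214
```

```bash
python3 -m inch '[[[10,0.5,0,0,0,0,0],[10,1,0,0,0,0,0],[10,1.5,0,0,0,0,0],[10,2,0,0,0,0,0],[10,2.5,0,0,0,0,0],[10,3,0,0,0,0,0],[10,3,0,0,0,0,0],[10,3,0,0,0,0,0]]]'
```

```text
clock: 8.25
tool_pos: [0.561, 0.0737, 0.2793]
tool_rot: [[-0.0, 0.978, -0.209], [-0.0, -0.209, -0.978], [-1.0, -0.0, 0.0]]
wrist_force: [-0.7, -0.8, -2.0]
gripper_width: 0.0211
```

```bash
for i in 1 2; do python3 -m inch '[[[10,0.4,0,0,0,0,0],[10,0.8,0,0,0,0,0],[10,1.2,0,0,0,0,0],[10,1.6,0,0,0,0,0],[10,2,0,0,0,0,0],[10,2,0,0,0,0,0],[10,2,0,0,0,0,0],[10,2,0,0,0,0,0]]]' | egrep 'pos|force'; done
```

```text
tool_pos: [0.561, 0.0737, 0.2773]
wrist_force: [0.6, 0.0, -1.6]
tool_pos: [0.5613, 0.0738, 0.2769]
wrist_force: [-3.8, -0.0, 9.2]
```

```bash
python3 -m inch '[[[10,-1.5,0,0,0,0,0],[10,-3,0,0,0,0,0],[10,-4,0,0,0,0,0],[10,-4,3,0,0,0,0],[10,-4,7,0,0,0,0],[10,-4,11,0,0,0,0],[10,-4,15,0,0,0,0],[10,-4,15,0,0,0,0]]]' | egrep 'pos|force'
python3 -m inch '[[[10,0,2,0,0,0,0],[10,0,4,0,0,0,0],[10,0,6,0,0,0,0],[10,0,8,0,0,0,0],[10,0,9,0,0,0,0],[10,0,10,0,0,0,0],[10,0,10,0,0,0,0],[10,0,10,0,0,0,0]]]' | egrep 'pos|force'
```

```text
tool_pos: [0.5766, 0.0704, 0.2791]
wrist_force: [-0.7, -0.7, -1.2]
tool_pos: [0.5854, 0.0685, 0.2793]
wrist_force: [0.1, 0.5, -1.2]
```

```bash
python3 -m inch '[[[10,0,1.5,0,0,0,0],[10,0,3,0,0,0,0],[10,0,4.5,0,0,0,0],[10,0,6,0,0,0,0],[10,0,7.5,0,0,0,0],[10,0,9,0,0,0,0],[10,0,10,0,0,0,0],[10,0,10,0,0,0,0]]]' | egrep 'pos|force'
python3 - <<'E'
from h import *
im=env.capture("wrist");cv2.imwrite("pics/w3.png",im);cv2.imwrite("pics/w3c.png",crop(im,250,90,200,150,4))
E
```

```text
tool_pos: [0.5955, 0.0664, 0.2793]
wrist_force: [0.4, -0.3, -1.6]
```

View pics/w3c.png

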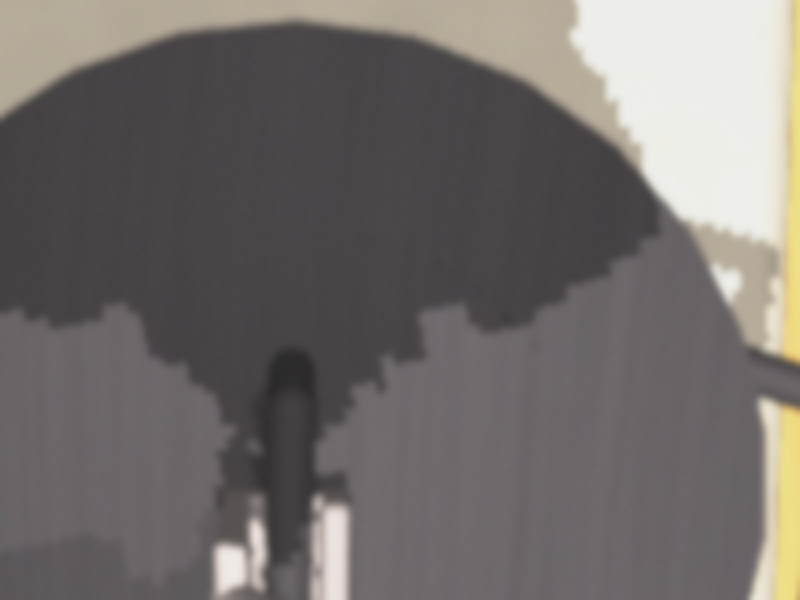

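The bar (crop 290,480) lies in the throat between the shank (230,560) and the upturned tip (335,550). Lifting slowly.

```bash
python3 -m inch '[[[10,-1.5,0,0,0,0,0],[10,-3,0,0,0,0,0],[10,-4.5,0,0,0,0,0],[10,-6,0,0,0,0,0],[10,-7,0,0,0,0,0],[10,-8,0,0,0,0,0],[10,-9,0,0,0,0,0],[10,-10,0,0,0,0,0]]]' | egrep 'pos|force'
python3 -m inch '[[[10,-1,0,0,0,0,0],[10,-2,0,0,0,0,0],[10,-3,0,0,0,0,0],[10,-4,0,0,0,0,0],[10,-5,0,0,0,0,0],[10,-6,0,0,0,0,0],[10,-7,0,0,0,0,0],[10,-8,0,0,0,0,0]]]' | egrep 'pos|force'
```

```text
tool_pos: [0.5944, 0.0663, 0.2884]
wrist_force: [0.7, 0.0, -7.7]
tool_pos: [0.5952, 0.0664, 0.2974]
wrist_force: [0.2, -0.3, -7.8]
```

```bash
python3 -m inch '[[[10,-2,0,0,0,0,0],[10,-6,0,0,0,0,0],[10,-11,0,0,0,0,0],[10,-16,0,0,0,0,0],[10,-21,0,0,0,0,0],[10,-26,0,0,0,0,0],[10,-29,0,0,0,0,0],[10,-30,0,0,0,0,0]]]' | egrep 'pos|force'
python3 -m inch '[[[10,0,0,0,0,0,0],[10,0,0,0,0,0,0],[10,0,0,0,0,0,0],[10,0,0,0,0,0,0],[10,0,0,0,0,0,0],[10,0,0,0,0,0,0],[10,0,0,0,0,0,0],[10,0,0,0,0,0,0]]]'
python3 - <<'E'
from h import *
import pickle
s=env.sense();p=env.camera_params("wrist");im=env.capture("wrist");cv2.imwrite("pics/w4.png",im)
pickle.dump((p,s),open("w4.pkl","wb"))
cv2.imwrite("pics/s4.png",env.capture("scene"));T=env.capture("top");cv2.imwrite("pics/t4.png",T)
S=cv2.imread("pics/s4.png")
m=np.zeros((600,800,3),np.uint8);m[:300,:400]=cv2.resize(im,(400,300));m[:300,400:]=crop(S,210,190,160,120,2.5)
m[300:,:]=crop(T,195,120,200,75,4)
cv2.imwrite("pics/m4.png",m)
E
```

```text
tool_pos: [0.5955, 0.0664, 0.3283]
wrist_force: [-0.4, 0.2, -7.7]
clock: 14.3
tool_pos: [0.5952, 0.0664, 0.3272]
tool_rot: [[-0.0, 0.978, -0.209], [0.0, -0.209, -0.978], [-1.0, -0.0, 0.0]]
wrist_force: [-0.2, -0.4, -7.6]
gripper_width: 0.021
```

View pics/m4.png

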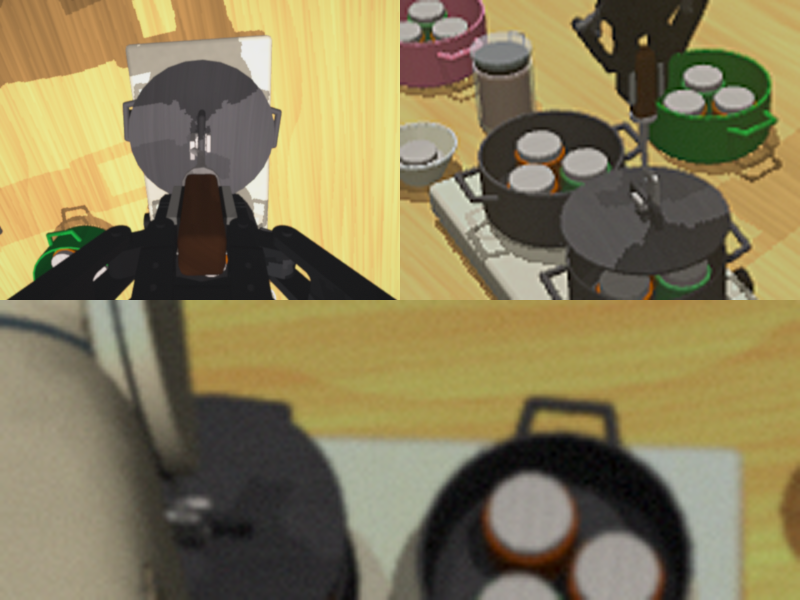

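```bash
cat > fit.py <<'E'
from h import *
from scipy.optimize import least_squares
def edges(c,r,z,im,p,az,w=.010,thr=10):
    g=cv2.GaussianBlur(im,(3,3),0).astype(np.float32);out=[]
    rr=np.arange(r-w,r+w,.0004)
    for a in np.radians(az):
        X=np.c_[c[0]+rr*np.cos(a),c[1]+rr*np.sin(a),0*rr+z];uv=proj(p,X).astype(np.float32)
        v=cv2.remap(g,uv[:,0:1],uv[:,1:2],1).reshape(-1,3);gr=np.abs(v[6:]-v[:-6]).sum(1);i=gr.argmax()
        if gr[i]>3*thr: out.append(X[i+3,:2])
    return np.array(out)
def fitc(im,p,c,r,z,az,free=False):
    c=np.array(c)
    for w in(.016,.008,.005):
        E=edges(c,r,z,im,p,az,w)
        q=least_squares(lambda q:np.hypot(*(E-q[:2]).T)-(q[2] if free else r),[*c,r],loss='soft_l1',f_scale=.0007);c=q.x[:2]
    return q.x.round(4),len(E),np.median(abs(q.fun)).round(5)
E
python3 - <<'E'
from fit import *
import pickle
t=env.camera_params("top");s=env.camera_params("scene")
T=cv2.imread("pics/top0.png");S=cv2.imread("pics/scene0.png")
for n,c,r,z in(("lid",(.59,.066),.087,.1405),("next",(.558,-.138),.084,.137)):
  for cam,p,im in(("top",t,T),("scene",s,S)):
    d=np.array(c)-p['position'][:2];a0=np.degrees(np.arctan2(d[1],d[0]))
    for h in(70,95):
      az=np.arange(a0-h,a0+h,3)
      print(n,cam,h,fitc(im,p,c,r,z,az),fitc(im,p,c,r,z,az,True))
p,_=pickle.load(open("w2.pkl","rb"))
print("wrist lid",fitc(cv2.imread("pics/w2.png"),p,(.595,.066),.087,.1405,np.arange(-100,200,3)))
# inner mouth edges of next: near side from top cam (jars/inner wall) skipped
for n,c in(("scene",None),):
  uv=proj(s,circ((.57,-.125),.084,.137))
E
```

```text
lid top 70 (array([0.5946, 0.0664, 0.087 ]), 44, np.float64(0.00049)) (array([0.596 , 0.0668, 0.0857]), 43, np.float64(0.00025))
lid top 95 (array([0.5943, 0.0669, 0.087 ]), 61, np.float64(0.00064)) (array([0.5949, 0.0671, 0.0865]), 60, np.float64(0.00052))
lid scene 70 (array([0.5955, 0.0693, 0.087 ]), 41, np.float64(0.00074)) (array([0.596 , 0.0701, 0.0876]), 41, np.float64(0.00071))
lid scene 95 (array([0.5951, 0.0692, 0.087 ]), 53, np.float64(0.00062)) (array([0.5952, 0.0694, 0.0871]), 54, np.float64(0.00051))
next top 70 (array([ 0.5658, -0.1389,  0.084 ]), 47, np.float64(0.00057)) (array([ 0.5677, -0.1391,  0.0825]), 47, np.float64(0.00038))
next top 95 (array([ 0.5657, -0.1384,  0.084 ]), 64, np.float64(0.00065)) (array([ 0.5668, -0.1387,  0.0832]), 64, np.float64(0.00059))
next scene 70 (array([ 0.57 , -0.134,  0.084]), 35, np.float64(0.00068)) (array([ 0.567 , -0.1375,  0.0804]), 34, np.float64(0.00075))
next scene 95 (array([ 0.5698, -0.1338,  0.084 ]), 51, np.float64(0.00109)) (array([ 0.5686, -0.1363,  0.0818]), 51, np.float64(0.00089))
wrist lid (array([0.5946, 0.0663, 0.087 ]), 98, np.float64(0.00037))
```

Run:
```python
from fit import *
import pickle
p,s=pickle.load(open("w4.pkl","rb"));im=cv2.imread("pics/w4.png")
for z in (.179,.181): print(z,fitc(im,p,(.595,.066),.087,z,np.arange(-30,160,3)),fitc(im,p,(.595,.066),.087,z,np.arange(-30,160,3),True))
sc=env.camera_params("scene");S=cv2.imread("pics/s4.png")
d=np.array((.595,.066))-sc['position'][:2];a0=np.degrees(np.arctan2(d[1],d[0]))
for z in(.179,.181): print("scene",fitc(S,sc,(.595,.069),.087,z,np.arange(a0-180,a0+180,3)),fitc(S,sc,(.595,.069),.087,z,np.arange(a0-180,a0+180,3),True))
print(s['tool_pos'],s['tool_rot'])
```

```text
0.179 (array([0.5948, 0.0662, 0.087 ]), 64, np.float64(0.00024)) (array([0.5942, 0.0646, 0.0884]), 61, np.float64(0.00032))
0.181 (array([0.5948, 0.0661, 0.087 ]), 62, np.float64(0.00022)) (array([0.5943, 0.0645, 0.0884]), 63, np.float64(0.00051))
scene (array([0.5937, 0.0686, 0.087 ]), 93, np.float64(0.00104)) (array([0.5941, 0.0692, 0.0876]), 94, np.float64(0.00126))
scene (array([0.5955, 0.0708, 0.087 ]), 94, np.float64(0.00131)) (array([0.5956, 0.0711, 0.0874]), 94, np.float64(0.00105))
[0.59519613 0.06638461 0.3272381 ] [[-1.14790893e-04  9.77821872e-01 -2.09438234e-01]
 [ 1.60419340e-06 -2.09438235e-01 -9.77821878e-01]
 [-9.99999993e-01 -1.12581026e-04  2.24729865e-05]]
```

```bash
python3 -m inch '[[[10,0,0.1,2,0,0,0],[10,0,0.5,7,0,0,0],[10,0,1,15,0,0,0],[10,0,2,26,0,0,0],[10,0,3,40,0,0,0],[10,0,4,55,0,0,0],[10,0,5,71,0,0,0],[10,0,6,88,0,0,0]]]' | egrep 'pos|force'
python3 -m inch '[[[10,0,1.2,17,0,0,0],[10,0,2.4,34,0,0,0],[10,0,3.6,51,0,0,0],[10,0,4.8,67,0,0,0],[10,0,6,81,0,0,0],[10,0,7,94,0,0,0],[10,0,8,104,0,0,0],[10,0,8.4,112,0,0,0]]]' | egrep 'pos|force'
python3 -m inch '[[[10,0,0.1,4,0,0,0],[10,0,0.2,6,0,0,0],[10,0,0.2,6.5,0,0,0],[10,0,0.2,6.5,0,0,0],[10,0,0.2,6.5,0,0,0],[10,0,0.2,6.5,0,0,0],[10,0,0.2,6.5,0,0,0],[10,0,0.2,6.5,0,0,0]]]' | egrep 'pos|force'
python3 - <<'E'
from fit import *
import pickle
s=env.sense();p=env.camera_params("wrist");im=env.capture("wrist");cv2.imwrite("pics/w5.png",im)
S=env.capture("scene");cv2.imwrite("pics/s5.png",S);cv2.imwrite("pics/t5.png",env.capture("top"))
pickle.dump((p,s),open("w5.pkl","wb"))
P=s['tool_pos'];print(P)
print(fitc(im,p,(.566,-.139),.087,P[2]-.147,np.arange(-30,160,3)))
c=crop(im,120,60,400,290,2);cv2.imwrite("pics/w5c.png",c)
E
```

```text
tool_pos: [0.5822, -0.0228, 0.3274]
wrist_force: [0.3, 0.2, -7.7]
tool_pos: [0.5672, -0.1336, 0.3273]
wrist_force: [1.2, -0.8, -7.3]
tool_pos: [0.5663, -0.1383, 0.3273]
wrist_force: [-0.4, -0.4, -7.6]
[ 0.56630498 -0.13825594  0.32730448]
(array([ 0.5659, -0.1384,  0.087 ]), 62, np.float64(0.00022))
```

View pics/w5c.png

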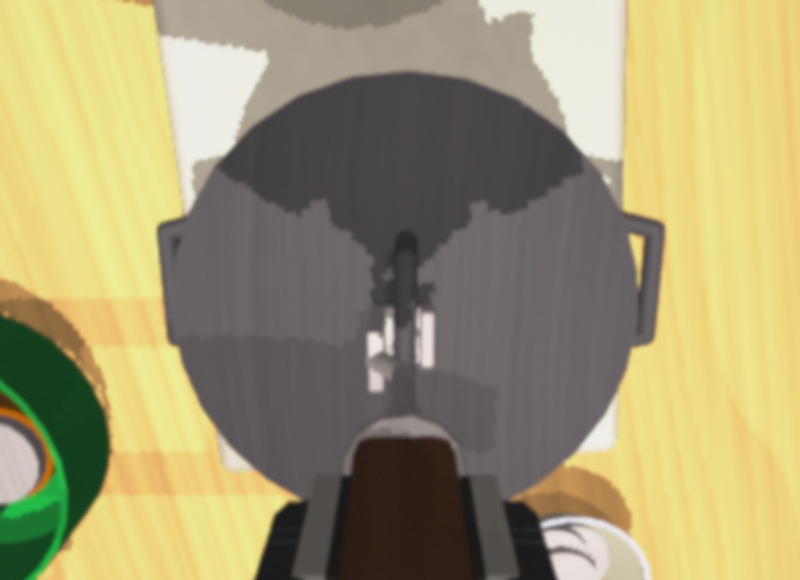

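Run:
```python
from fit import *
import pickle
p,s=pickle.load(open("w5.pkl","rb"))
f=lambda u,v:(120+u/2,60+v/2)
for z in(.105,.11,.115,.12,.125,.13):
    C=plane(p,[f(159,229),f(171,346),f(663,229),f(650,344)],z)[:,:2]
    L=C[:2].mean(0);R=C[2:].mean(0); print(z,"len",np.linalg.norm(L-R).round(4),"mid",((L+R)/2).round(4),"az",np.degrees(np.arctan2(*(R-L)[::-1])).round(1),C.round(4).tolist())
```

```text
0.105 len 0.2294 mid [ 0.567 -0.146] az -11.9 [[0.4604, -0.0949], [0.4491, -0.1497], [0.6853, -0.1429], [0.6732, -0.1965]]
0.11 len 0.2263 mid [ 0.5672 -0.1448] az -11.9 [[0.4621, -0.0944], [0.4509, -0.1485], [0.6839, -0.1418], [0.6719, -0.1947]]
0.115 len 0.2232 mid [ 0.5674 -0.1437] az -11.9 [[0.4638, -0.0939], [0.4527, -0.1473], [0.6825, -0.1406], [0.6707, -0.1928]]
0.12 len 0.22 mid [ 0.5676 -0.1425] az -11.9 [[0.4655, -0.0934], [0.4546, -0.146], [0.6811, -0.1395], [0.6695, -0.1909]]
0.125 len 0.2169 mid [ 0.5679 -0.1413] az -11.9 [[0.4671, -0.093], [0.4564, -0.1448], [0.6797, -0.1383], [0.6682, -0.189]]
0.13 len 0.2138 mid [ 0.5681 -0.1401] az -11.9 [[0.4688, -0.0925], [0.4582, -0.1436], [0.6783, -0.1372], [0.667, -0.1872]]
```

Run:
```python
import cv2,numpy as np
A=cv2.imread("pics/w4.png");B=cv2.imread("pics/w5.png")
def grad(i):
    g=cv2.GaussianBlur(cv2.cvtColor(i,6),(3,3),0).astype(np.float32);return cv2.magnitude(cv2.Sobel(g,5,1,0),cv2.Sobel(g,5,0,1))
dark=lambda i:(255-np.minimum(cv2.cvtColor(i,6),130)).astype(np.float32)
def m(f,x0,y0,x1,y1,S=14):
    t=f(B)[y0:y1,x0:x1];r=cv2.matchTemplate(f(A)[y0-S:y1+S,x0-S:x1+S],t,cv2.TM_CCOEFF_NORMED)
    _,v,_,(i,j)=cv2.minMaxLoc(r)
    def sub(a,b,c):return .5*(a-c)/(a-2*b+c)
    dx=dy=0
    if 0<i<2*S and 0<j<2*S: dx=sub(r[j,i-1],r[j,i],r[j,i+1]);dy=sub(r[j-1,i],r[j,i],r[j+1,i])
    return round(v,2),round(i-S+dx,2),round(j-S+dy,2)
for n,f in(("grad",grad),("dark",dark)):
    print(n,"L",m(f,194,162,210,242),"R",m(f,436,160,457,240),"Ltop",m(f,194,162,212,190),"Rtop",m(f,434,160,457,190),"lid",m(f,240,85,400,130))
for im,nm in((A,"w4"),(B,"w5")):
    g=cv2.cvtColor(im,6); print(nm); 
    for y in(170,185,200,215,230,240): print(y,"L",g[y,190:216:1].tolist())
a=[cv2.resize(i[145:255,x:x+40],None,fx=5,fy=5,interpolation=2) for x in(188,425) for i in(A,B)]
cv2.imwrite("pics/cmp.png",np.hstack(a))
```

```text
grad L (0.86, np.float32(-3.23), np.float32(-6.99)) R (0.75, np.float32(-3.04), np.float32(4.01)) Ltop (0.86, np.float32(-2.65), np.float32(-7.2)) Rtop (0.78, np.float32(-2.13), np.float32(4.38)) lid (0.92, np.float32(-0.26), np.float32(0.05))
dark L (0.9, np.float32(-3.49), np.float32(-7.02)) R (0.85, np.float32(-2.85), np.float32(4.1)) Ltop (0.82, np.float32(-3.35), np.float32(-7.32)) Rtop (0.87, np.float32(-2.29), np.float32(4.46)) lid (1.0, np.float32(-0.15), np.float32(0.11))
w4
170 L [221, 219, 217, 216, 213, 197, 149, 104, 96, 99, 101, 100, 95, 92, 89, 88, 92, 100, 106, 113, 118, 116, 100, 82, 73, 74]
185 L [221, 221, 222, 223, 222, 218, 197, 141, 100, 97, 101, 101, 97, 89, 82, 71, 61, 61, 79, 93, 98, 98, 99, 100, 100, 100]
200 L [213, 216, 219, 220, 221, 220, 211, 177, 126, 97, 98, 100, 100, 95, 89, 86, 92, 97, 100, 100, 99, 99, 99, 100, 100, 99]
215 L [224, 223, 220, 217, 214, 214, 214, 203, 162, 115, 97, 99, 102, 100, 95, 94, 97, 99, 100, 100, 101, 100, 100, 100, 100, 100]
230 L [211, 208, 206, 208, 210, 210, 210, 206, 200, 196, 197, 201, 205, 207, 206, 206, 205, 190, 154, 
[... 256 characters left out ...]
111, 99, 92, 87, 85, 86, 90, 97, 100, 101]
185 L [223, 222, 221, 220, 219, 221, 222, 222, 206, 150, 103, 97, 101, 102, 98, 91, 84, 79, 85, 95, 99, 99, 100, 101, 100, 101]
200 L [227, 227, 227, 226, 224, 223, 222, 220, 217, 205, 164, 116, 97, 99, 103, 103, 100, 100, 101, 101, 100, 100, 100, 101, 101, 100]
215 L [204, 202, 203, 209, 212, 214, 215, 215, 214, 211, 205, 184, 137, 101, 97, 100, 100, 100, 100, 100, 101, 101, 101, 101, 101, 101]
230 L [211, 211, 211, 209, 207, 203, 201, 203, 209, 213, 214, 214, 208, 181, 134, 99, 89, 89, 90, 90, 89, 89, 90, 89, 89, 89]
240 L [226, 225, 224, 224, 224, 224, 223, 222, 220, 218, 218, 222, 225, 227, 227, 227, 226, 224, 220, 208, 168, 120, 94, 90, 89, 89]
```

```bash
python3 -m inch '[[[10,2,0.4,0.1,0,0,0],[10,6,0.8,0.2,0,0,0],[10,11,1.2,0.3,0,0,0],[10,16,1.6,0.3,0,0,0],[10,20,1.6,0.3,0,0,0],[10,24,1.6,0.3,0,0,0],[10,26,1.6,0.3,0,0,0],[10,27,1.6,0.3,0,0,0]]]' | egrep 'pos|force'
python3 -m inch '[[[10,0.5,0,0,0,0,0],[10,1,0,0,0,0,0],[10,1.5,0,0,0,0,0],[10,2,0,0,0,0,0],[10,2.5,0,0,0,0,0],[10,3,0,0,0,0,0],[10,3,0,0,0,0,0],[10,3,0,0,0,0,0]]]' | egrep 'pos|force'
```

```text
tool_pos: [0.5675, -0.1392, 0.2997]
wrist_force: [0.2, -0.4, -8.2]
tool_pos: [0.5677, -0.1392, 0.2973]
wrist_force: [-0.6, -0.1, -8.0]
```

```bash
for i in 1 2; do python3 -m inch '[[[10,0.3,0,0,0,0,0],[10,0.6,0,0,0,0,0],[10,0.9,0,0,0,0,0],[10,1.2,0,0,0,0,0],[10,1.5,0,0,0,0,0],[10,1.5,0,0,0,0,0],[10,1.5,0,0,0,0,0],[10,1.5,0,0,0,0,0]]]' | egrep 'pos|force'; done
```

```text
tool_pos: [0.5677, -0.1392, 0.2958]
wrist_force: [-0.5, 0.4, -7.7]
tool_pos: [0.5678, -0.1392, 0.2943]
wrist_force: [0.2, 0.4, -8.6]
```

```bash
for i in 1 2 3; do python3 -m inch '[[[10,0.3,0,0,0,0,0],[10,0.6,0,0,0,0,0],[10,0.9,0,0,0,0,0],[10,1.2,0,0,0,0,0],[10,1.5,0,0,0,0,0],[10,1.5,0,0,0,0,0],[10,1.5,0,0,0,0,0],[10,1.5,0,0,0,0,0]]]' | egrep 'pos|force'; done
```

```text
tool_pos: [0.5678, -0.1392, 0.2928]
wrist_force: [0.2, 0.8, -8.4]
tool_pos: [0.5678, -0.1392, 0.2913]
wrist_force: [0.1, -0.8, -6.8]
tool_pos: [0.5678, -0.1392, 0.2898]
wrist_force: [1.2, 0.1, -8.1]
```

```bash
for i in 1 2 3; do python3 -m inch '[[[10,0.3,0,0,0,0,0],[10,0.6,0,0,0,0,0],[10,0.9,0,0,0,0,0],[10,1.2,0,0,0,0,0],[10,1.5,0,0,0,0,0],[10,1.5,0,0,0,0,0],[10,1.5,0,0,0,0,0],[10,1.5,0,0,0,0,0]]]' | egrep 'pos|force'; done
```

```text
tool_pos: [0.5677, -0.1392, 0.2883]
wrist_force: [-0.3, -0.2, -8.0]
tool_pos: [0.5678, -0.1392, 0.287]
wrist_force: [-0.5, 0.5, -5.2]
tool_pos: [0.5678, -0.1392, 0.2854]
wrist_force: [1.0, 0.3, -1.4]
```

Load comes off at TCP z ≈ 0.287, the same height as when it was home on the first pot, so the lid is home. Unhooking.

```bash
python3 -m inch '[[[10,1,0,0,0,0,0],[10,2,0,0,0,0,0],[10,3,0,0,0,0,0],[10,4,0,0,0,0,0],[10,5,0,0,0,0,0],[10,6,0,0,0,0,0],[10,6.3,0,0,0,0,0],[10,6.3,0,0,0,0,0]]]' | egrep 'pos|force'
python3 -m inch '[[[10,0,-1,0,0,0,0],[10,0,-2.5,0,0,0,0],[10,0,-4,0,0,0,0],[10,0,-6,0,0,0,0],[10,0,-8,0,0,0,0],[10,0,-10,0,0,0,0],[10,0,-12,0,0,0,0],[10,0,-12,0,0,0,0]]]' | egrep 'pos|force'
```

```text
tool_pos: [0.5677, -0.1392, 0.2789]
wrist_force: [0.1, -0.5, -1.4]
tool_pos: [0.5555, -0.1366, 0.279]
wrist_force: [-0.2, -0.1, -1.2]
```

```bash
python3 -m inch '[[[10,0,-3,0,0,0,0],[10,0,-6,0,0,0,0],[10,0,-10,0,0,0,0],[10,0,-14,0,0,0,0],[10,0,-18,0,0,0,0],[10,0,-22,0,0,0,0],[10,0,-25,0,0,0,0],[10,0,-25,0,0,0,0]]]' | egrep 'pos|force'
python3 -m inch '[[[10,-5,0,0,0,0,0],[10,-15,0,0,0,0,0],[10,-28,0,0,0,0,0],[10,-42,0,0,0,0,0],[10,-56,0,0,0,0,0],[10,-68,0,0,0,0,0],[10,-76,0,0,0,0,0],[10,-80,0,0,0,0,0]]]'
python3 - <<'E'
from fit import *
import pickle
s=env.sense();p=env.camera_params("wrist");im=env.capture("wrist");cv2.imwrite("pics/w6.png",im);pickle.dump((p,s),open("w6.pkl","wb"))
print(fitc(im,p,(.567,-.139),.087,.1405,np.arange(-60,190,3)))
S=env.capture("scene");cv2.imwrite("pics/s6.png",S);sc=env.camera_params("scene")
for z in(.1405,): print(fitc(S,sc,(.568,-.137),.087,z,np.arange(0,360,3)))
print(fitc(S,sc,(.595,.069),.084,.137,np.arange(0,360,3)), s['tool_pos'])
E
```

```text
tool_pos: [0.5309, -0.1313, 0.2791]
wrist_force: [-0.4, 0.0, -1.0]
clock: 25.93
tool_pos: [0.5322, -0.1316, 0.3609]
tool_rot: [[0.002, 0.978, -0.209], [-0.001, -0.209, -0.978], [-1.0, 0.003, 0.0]]
wrist_force: [-0.2, 0.1, -2.0]
gripper_width: 0.0211
(array([ 0.567 , -0.1394,  0.087 ]), 80, np.float64(0.00035))
(array([ 0.5668, -0.1345,  0.087 ]), 72, np.float64(0.0016))
(array([0.5954, 0.0728, 0.084 ]), 87, np.float64(0.00221)) [ 0.53220612 -0.13162389  0.36087562]
```

```bash
python3 -m inch '[[[10,0,-5,-10,0,0,0],[10,0,-15,-30,0,0,0],[10,0,-30,-58,0,0,0],[10,0,-47,-88,0,0,0],[10,0,-64,-118,0,0,0],[10,0,-81,-148,0,0,0],[10,0,-98,-178,0,0,0],[10,0,-115,-208,0,0,0]]]' | egrep 'pos|force'
python3 -m inch '[[[10,0,-17,-30,-0.05,0,0],[10,0,-34,-60,-0.1,0,0],[10,0,-51,-90,-0.16,0,0],[10,0,-68,-120,-0.22,0,0],[10,0,-85,-152,-0.28,0,0],[10,0,-102,-182,-0.33,0,0],[10,0,-114,-210,-0.357,0,0],[10,0,-120.5,-224,-0.357,0,0]]]' | egrep 'pos|force'
python3 -m inch '[[[10,0,0,0,0,0,0],[10,0,0,0,0,0,0],[10,0,0,0,0,0,0],[10,0,0,0,0,0,0],[10,0,0,0,0,0,0],[10,0,0,0,0,0,0],[10,0,0,0,0,0,0],[10,0,0,0,0,0,0]]]'
python3 - <<'E'
from h import *
import pickle
s=env.sense();p=env.camera_params("wrist");im=env.capture("wrist");cv2.imwrite("pics/w7.png",im);pickle.dump((p,s),open("w7.pkl","wb"))
A=cv2.imread("pics/w2.png")
def m(x0,y0,x1,y1,S=10):
    r=cv2.matchTemplate(im[y0-S:y1+S,x0-S:x1+S],A[y0:y1,x0:x1],cv2.TM_CCOEFF_NORMED);_,v,_,l=cv2.minMaxLoc(r);return round(v,2),l[0]-S,l[1]-S
print("ferrule",m(295,272,345,300),"hook",m(303,212,340,248),"handle bottom",m(280,400,365,445))
a=crop(A,270,190,110,130,3.5);b=crop(im,270,190,110,130,3.5);cv2.imwrite("pics/w7c.png",np.hstack([a,b]))
E
```

```text
tool_pos: [0.4609, 0.0978, 0.3581]
wrist_force: [1.4, -0.1, -1.8]
tool_pos: [0.3897, 0.3433, 0.3581]
wrist_force: [0.3, -0.8, -2.6]
clock: 28.03
tool_pos: [0.392, 0.3399, 0.3591]
tool_rot: [[0.0, 0.989, 0.145], [0.0, 0.145, -0.989], [-1.0, 0.0, -0.0]]
wrist_force: [0.4, 0.3, -0.7]
gripper_width: 0.021
ferrule (0.96, 0, 0) hook (0.64, 0, 1) handle bottom (0.78, 0, 0)
```

```bash
python3 -m inch '[[[10,8,0,0,0,0,0],[10,30,0,0,0,0,0],[10,60,0,0,0,0,0],[10,90,0,0,0,0,0],[10,120,0,0,0,0,0],[10,150,0,0,0,0,0],[10,175,0,0,0,0,0],[10,188,0,0,0,0,0]]]' | egrep 'pos|force'
python3 -m inch '[[[10,0,0,0,0,0,0],[10,0,0,0,0,0,0],[10,0,4,0,0,0,0],[10,0,10,0,0,0,0],[10,0,16,0,0,0,0],[10,0,20,0,0,0,0],[10,0,22,0,0,0,0],[10,0,22,0,0,0,0]]]' | egrep 'pos|force'
```

```text
tool_pos: [0.3901, 0.3389, 0.1674]
wrist_force: [-0.2, -0.1, -1.8]
tool_pos: [0.4144, 0.3437, 0.1714]
wrist_force: [-0.6, 0.9, -2.5]
```

```bash
python3 -m inch '[[[10,0,4,0,0,0,0],[10,0,9,0,0,0,0],[10,0,14,0,0,0,0],[10,0,19,0,0,0,0],[10,0,23,0,0,0,0],[10,0,25,0,0,0,0],[10,0,25,0,0,0,0],[10,0,25,0,0,0,0]]]' | egrep 'pos|force|rot'
```

```text
tool_pos: [0.4382, 0.347, 0.1709]
tool_rot: [[-0.0, 0.989, 0.145], [-0.0, 0.145, -0.989], [-1.0, -0.0, 0.0]]
wrist_force: [-0.6, 0.6, -2.7]
```

Entering cleanly. I still have 18.5 mm to go forward, then I lower it.

```bash
python3 -m inch '[[[10,0,4,-0.3,0,0,0],[10,0,8,-0.3,0,0,0],[10,0,12,-0.3,0,0,0],[10,0,15,-0.3,0,0,0],[10,0,18,-0.3,0,0,0],[10,0,18.5,-0.3,0,0,0],[10,0,18.5,-0.3,0,0,0],[10,0,18.5,-0.3,0,0,0]]]' | egrep 'pos|force|rot'
python3 -m inch '[[[10,1.5,0,0,0,0,0],[10,3,0,0,0,0,0],[10,4.5,0,0,0,0,0],[10,6,0,0,0,0,0],[10,7,0,0,0,0,0],[10,8,0,0,0,0,0],[10,8.5,0,0,0,0,0],[10,8.5,0,0,0,0,0]]]' | egrep 'pos|force'
```

```text
tool_pos: [0.4564, 0.35, 0.1709]
tool_rot: [[-0.0, 0.989, 0.145], [-0.0, 0.145, -0.989], [-1.0, -0.0, 0.0]]
wrist_force: [-0.9, -0.3, -1.1]
tool_pos: [0.4564, 0.3501, 0.1628]
wrist_force: [-1.5, -0.1, 2.8]
```

```bash
python3 -m inch '[[[24,0,0,0,0,0,0],[28,0,0,0,0,0,0],[34,0,0,0,0,0,0],[42,0,0,0,0,0,0],[50,0,0,0,0,0,0],[60,0,0,0,0,0,0],[60,0,0,0,0,0,0],[60,0,0,0,0,0,0]]]' | egrep 'pos|force|width'
python3 -m inch '[[[60,-4,0,0,0,0,0],[60,-14,0,0,0,0,0],[60,-30,0,0,0,0,0],[60,-55,0,0,0,0,0],[60,-80,0,0,0,0,0],[60,-105,0,0,0,0,0],[60,-125,0,0,0,0,0],[60,-140,0,0,0,0,0]]]' | egrep 'pos|force|width'
python3 - <<'E'
from fit import *
for n in("wrist","scene","top"): cv2.imwrite(f"pics/{n}_end.png",env.capture(n))
W=cv2.imread("pics/wrist_end.png");S=cv2.imread("pics/scene_end.png");T=cv2.imread("pics/top_end.png")
m=np.zeros((600,800,3),np.uint8);m[:300,:400]=crop(W,240,110,200,150,2) if 0 else cv2.resize(W,(400,300));m[:300,400:]=crop(S,385,270,100,75,4)
m[300:,:400]=crop(S,215,215,160,120,2.5);m[300:,400:]=crop(T,95,125,300,225,4/3)
cv2.imwrite("pics/end.png",m)
t=env.camera_params("top")
for a in(70,95):
  print("lid top",fitc(T,t,(.567,-.139),.087,.1405,np.arange(-8-a,-8+a,3)))
E
```

```text
tool_pos: [0.4565, 0.3501, 0.1625]
wrist_force: [0.9, 0.4, 0.6]
gripper_width: 0.0601
tool_pos: [0.4571, 0.3505, 0.3059]
wrist_force: [0.7, -0.0, 0.5]
gripper_width: 0.0603
lid top (array([ 0.5669, -0.1383,  0.087 ]), 44, np.float64(0.00042))
lid top (array([ 0.5668, -0.1382,  0.087 ]), 61, np.float64(0.00066))
```

View pics/end.png

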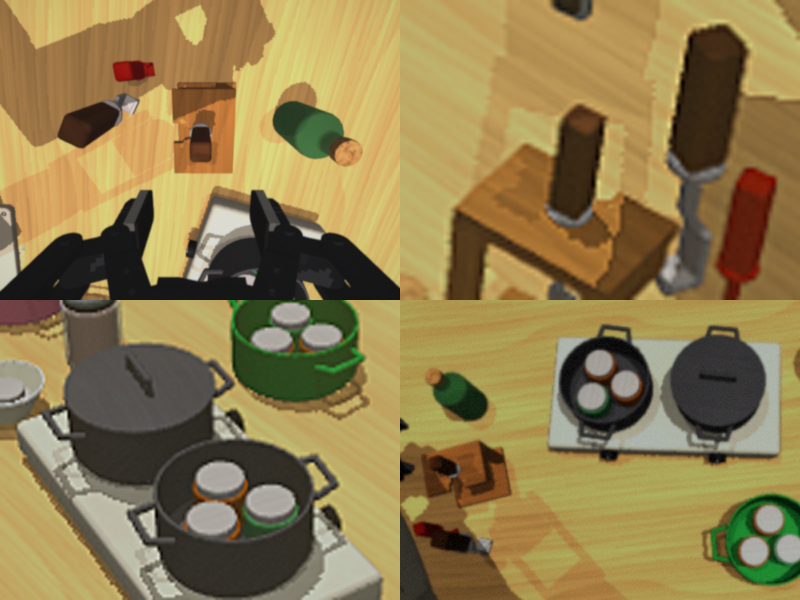

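The lid sits flat on the second pot (lower left, about (140,380)), and the lifter hangs upright in the notch (upper right, about (575,170)). The gripper is clear of everything, so I'm handing in.

```bash
python3 -c "
from bench import env
print(env.sense()['clock']); env.finish_job()"
```

```text
32.9
the job is handed in; nothing more can be done
```

The lid is on the second pot and the lifter is back in its rack; I handed the job in at 32.9 s, and no verdict was reported. I took the small brown lifter out of its rack and hooked the lid by feel, with about 11 N on touching its top. I lifted it level (about 6 N), carried it over and lowered it onto the dark open pot. Then I unhooked and hung the lifter back in the notch.

**What the last checks showed:**
- **Lid:** the load came off at TCP z ≈ 0.287, the same height as on the first pot. The lid was fitted at (0.567, -0.139) by the wrist camera and (0.567, -0.138) by the top camera. It looks flat and home in the final picture.
- **Lifter:** it seated on the shelf with about 4.6 N before release. It looks upright in the notch, and it had not slipped in the grip by more than about 1 pixel.
- **Gripper:** it is open and well clear of everything.

**What disagreed or was not checked:**
- **Open pot's position:** the estimates (top camera, scene camera, pot handles) differed by about 3–6 mm, so I lowered at a compromise point. The lid went in with no sideways force beyond sensor noise.
- **Last scene-camera fits:** these were poor. The lid came out about 5 mm off in y and the first pot's rim about 6 mm off in y. That camera was already off by about 3 mm at the start, and I relied on the wrist and top cameras instead.
- **Pots, jar, bottle and bowl:** I did not measure whether they moved.

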